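# Blow-dry the dip probe at the bench air tap

## Task

Set the bench air tap half open (its T handle at 45 degrees, midway between shut and fully open) and leave it there; only then draw the dip probe (the tall slim handle) straight up out of the instrument stand, tip it over in line with the slanted air nozzle and hold its steel tip in the jet, on the nozzle's axis and 30 mm in front of its mouth. Finish while still holding the probe still there, raised in the gripper and touching nothing else; leave the short stirrer in the stand and do not disturb the bottle or the carton.

Things in the scene. Friction and masses are not known exactly. Their poses are not given: they have to be found in the camera images.
- station: Fixed drying station: white base plate 90 x 250 x 12 mm on the bench; origin at the centre of its underside, z up, -x is its front (roughly towards the robot). On it a pipe (17 mm thick, at 42 mm height) runs along y from the brass tap body (36 mm thick, at x = 0, y = +80 mm) to y = -80 mm and there turns back along x to the nozzle's post at x = +80, y = -80 mm, 20 to 28 mm thick and 94 mm tall.
- tap (a joint): Opening angle of the tap's T handle about the upright axis at station x = 0, y = +80 mm. 0 = shut, the handle across the pipe (along station x); pi/2 = fully open, along the pipe (station y). It grows anticlockwise seen from above, has stops at both ends and stays where left (friction about 0.08 N m). It starts shut or up to 0.3 rad open.
- tap_grip (a point): Point on the tap axis inside the grey T handle, 17 mm above the handle's lower edge and 13 mm below its top (top 105 mm above the bench). The handle is an upright flat bar 64 mm long, 12 mm thick, 30 mm tall, centred on the axis; the point's x axis runs along the bar, z up. Below the bar is 15 mm of clear space down to the tap body (top at 60 mm).
- nozzle: Fixed steel air nozzle of the station, a 70 mm long round tube 18 mm thick tapering to 11 mm at the mouth. Origin at the centre of its mouth (station x = +35, y = -80, z = 134 mm); its z axis is the jet's direction, out of the mouth, rising to the station's front (-x) and leaning 40 degrees from the vertical.
- jet (a point): Where the probe's tip must be: the point 30 mm in front of the nozzle's mouth on its axis.
- stand: Fixed white instrument stand, a block 150 x 60 x 80 mm (x, y, z); origin at the centre of its underside. Two round blind holes, 11 mm wide and 75 mm deep, at x = -45 and x = +45 mm, y = 0; one holds the probe, the other the stirrer (either way round).
- probe: Cordless dip probe, 155 mm long, about 0.07 kg, standing upright in one hole of the stand. Origin at the end of its steel tip, z axis up along the probe to the handle's top. Steel stem 8 mm thick from z = 0 to 70 mm; white round handle 22 mm thick from z = 79 to 155 mm, with a 26 mm collar at z = 70 to 79 mm which rests on the stand's top. In the stand its origin is 10 mm above the bench, so its top is at 165 mm.
- probe_tip (a point): The end of the probe's steel stem (same point as the probe's origin).
- stirrer: Bystander: hand stirrer in the other hole, with the same stem but a short thick handle, 32 mm thick and 42 mm tall (top 122 mm above the bench). Origin at the stem's lower end, z up. Leave it in place.
- reagent: Bystander: closed upright bottle, 48 mm thick, 85 mm tall; origin at the centre of its underside.
- carton: Bystander: white carton with a blue band, 60 x 90 x 40 mm; origin at the centre of its underside.
Things that resemble listed ones, but are neither listed nor needed, are in the scene too. Leave any yellow look-alike of the probe alone. There is more than one size of the stand; the job needs the smaller.

How it is judged:
By the outcome, as a careful person would: the job done as asked, in the order asked, and still so for the second after the job is handed in, while the arm keeps its last pose, push and grip.
It also fails if it takes over 51 s, if anything falls off the work surface, if the arm or the gripper's body presses on something with over 40 N, if the wrist force passes 120 N, or if a joint passes its speed limit or range.

## Robot

A 7-joint arm with a two-finger parallel gripper is mounted at the origin on the work surface. World frame = base frame: x ahead of the robot, y to its left, z up, the work surface at z = 0. Lengths are in m, angles in degrees, forces in N, time in s.
With the tool pointing down it reaches from about 0.35 to 0.9 m from the base axis. Payload 7.2 kg.
Tool frame: the origin (TCP) lies midway between the tips of the shut fingers; the grasp point (between the pads) lies 19 mm behind it; z points along the fingers, y is the direction in which the jaws open and shut (so a half turn about z gives the same grasp; the last joint's range is limited). The gripper opens to 85 mm and grips with 20 to 120 N. Pads are 22 mm wide; open, the fingers measure 114 mm over their backs; the gripper's body (76 mm by 85 mm) begins 54 mm behind the grasp point. The pads swing forward as they close: fully open they stand 13 mm farther back than shut.
Start: joints at [60.378, 23.554, -0.728, 91.456, 0.321, 64.991, -4.71], TCP at [0.271, -0.563, 0.231] pointing down, gripper open.
Joint ranges: [-169.25, 169.25], [-16.82, 113.86], [-84.01, 82.57], [7.8, 145.47], [-59.2, 239.2], [7.22, 106.19], [-163.78, 163.78]. Speed limits (degrees/s): [136.94, 136.94, 172.46, 172.46, 180, 180, 180].

## Interface

Orientations are given as [roll, pitch, yaw] about the fixed x, y, z axes, in that order (R = Rz(yaw) Ry(pitch) Rx(roll)).
In Python, from plant import robot gives the robot as it stands.
- The arm moves only by the tool step_arm, never from a script. Its argument "steps" is a list of rows, each a list of 3 entries, a list of its own where there are three numbers: the closure in counts, from 0 (fully open) to 255 (shut), then the shift along the tool's x, y, z in cm, then the turn, a rotation vector about the tool's x, y, z in rad. A call has 1 to 5 rows; each row shifts and turns the commanded pose from where the row before left it, along the tool's axes as they then stand; what a row does not reach is not made up. A row lasts 1/8 s, in which the tool goes at most 62.5 mm and 10.7 degrees, less where a joint would pass 70% of its speed; a pose out of reach is approached as far as the arm can. A call with a gripper value outside its range is refused whole. The fingers move at their own pace and stop on an object; "newtons" is the grip in N (left out, the last holds). Time passes only in rows, so rows that do not move let the fingers close. It gives the time, the measured TCP pose, the force and the opening at its end, in the units of the state.
- robot.get_obs(): the state, without advancing time (a new reading comes with each control period).
- robot.capture(name): name is "scene" or "top" or "wrist"; returns (picture, depth): 420x560x3 uint8, red, green, blue; 420x560 float32, m along the optical axis (not along the pixel's ray), 0 where there is no reading.
- robot.camera_params(name): a dict with "fov_y" (degrees; the focal length in pixels is half the picture's height over the tangent of half this angle, whatever the lens; pixels are square), "cx", "cy" (the principal point, pixels), "position" and "orientation" of the camera in the world; the wrist camera has in their place "tool_from_camera" (4x4, takes a point from camera to tool coordinates, whose origin is the TCP and whose axes are the flange's). Camera axes: x right, y down, z forward; pixel columns grow to the right and rows downward; lengths in m; the calibration is good to about 2 mm. A picture is of the moment at which its call begins: read the wrist's pose just before it. camera_params takes no time and is no camera call.
- robot.job_done(): hands the job in, once; it reports no verdict.
The state is a dict: "time_s": time; "q": joint angles; "qvel": joint speeds; "joint_torque": joint torques, N m; "tool_pos": TCP position; "orientation": TCP orientation; "wrist_force": force on the tool from outside, world axes, zero at the start; "wrist_torque": the same for the moment, N m; "opening": finger opening in m.
Only numpy, scipy, OpenCV 4.12 (cv2) and the standard library are available. Lean on these libraries where they do the work, as an engineer would, in place of code of your own. Each camera call takes 0.05 s, during which the arm holds its last target.

## Working session

There is one attempt and no reset: what is moved stays moved. The work goes in short steps, Python scripts to look and compute and a tool call to move; the robot and the scene stay as the last step left them, time stands still between calls to the robot, and variables do not carry over. Pictures are saved under pics/ and viewed, and the job is handed in when it is done.

Besides the shell and the picture viewer there is one more tool, called as name(argument=value, ...) on one line, values as JSON. step_arm: Moves the arm, as the interface text tells. Its arguments: {"type":"object","properties":{"steps":{"type":"array","items":{"type":"array"}},"newtons":{"type":"number"}},"required":["steps"]}

```bash
ls; mkdir -p pics; cat > h.py <<'E'
import numpy as np, cv2
from scipy.spatial.transform import Rotation as R
from plant import robot
def shot(cam):
    o=robot.get_obs(); im,d=robot.capture(cam); p=robot.camera_params(cam)
    np.savez(f'{cam}.npz',im=im,d=d,pos=o['tool_pos'],ori=o['orientation'])
    cv2.imwrite(f'pics/{cam}_{o["time_s"]:.2f}.png',im[:,:,::-1]); return im,d,p,o
def T(cam,o=None):
    p=robot.camera_params(cam); M=np.eye(4)
    if cam=='wrist':
        z=np.load('wrist.npz'); M[:3,:3]=R.from_euler('xyz',z['ori'],degrees=True).as_matrix(); M[:3,3]=z['pos']
        return M@np.array(p['tool_from_camera'])
    M[:3,:3]=camR(p['orientation']); M[:3,3]=p['position']; return M
def camR(o):
    o=np.array(o)
    return o if o.shape==(3,3) else R.from_euler('xyz',o,degrees=True).as_matrix()
def cloud(cam):
    z=np.load(f'{cam}.npz'); d=z['d']; p=robot.camera_params(cam); f=210/np.tan(np.radians(p['fov_y']/2))
    v,u=np.mgrid[:420,:560]; P=np.stack([(u-p['cx'])/f*d,(v-p['cy'])/f*d,d],-1); M=T(cam)
    W=P@M[:3,:3].T+M[:3,3]; W[d==0]=np.nan; return W,z['im']
E
python3 - <<'E'
from h import *
for c in ['scene','top','wrist']:
    im,d,p,o=shot(c); print(c,p)
print(o)
E
ls pics
```

```text
pics
scene {'fov_y': 47.99975807105852, 'cx': 273.4513821537033, 'cy': 217.13244357406305, 'position': array([ 1.07788234, -0.03383911,  0.89290041]), 'orientation': array([-141.35807503,    0.36736318,   86.13389946])}
top {'fov_y': 55.52756323962858, 'cx': 282.0675847685688, 'cy': 217.19547554208188, 'position': array([ 0.30958519, -0.00711537,  0.92511825]), 'orientation': array([-168.95537515,    3.02303549,  -91.44722729])}
wrist {'fov_y': 63.801649379517315, 'cx': 276.4685255458901, 'cy': 207.0891066430987, 'tool_from_camera': array([[ 6.46463158e-04, -9.57858829e-01, -2.87238656e-01,
         7.35209893e-02],
       [ 9.99999679e-01,  4.83192621e-04,  6.39303339e-04,
         6.50282549e-04],
       [-4.73570749e-04, -2.87238977e-01,  9.57858834e-01,
        -1.41705182e-01],
       [ 0.00000000e+00,  0.00000000e+00,  0.00000000e+00,
         1.00000000e+00]])}
{'time_s': 0.1, 'q': array([60.37880921, 23.59712526, -0.72834577, 91.49746609,  0.32109046,
       64.99177902, -4.71133353]), 'qvel': array([-0.04722651, -0.02793926, -0.14426966, -0.10637731, -0.01225356,
       -0.08346125, -0.01376745]), 'joint_torque': array([ 3.52687828e-03, -6.01826406e+01,  6.84681237e-01, -3.00091016e+01,
        1.41103656e-02,  6.40696395e-03, -2.61133800e-05]), 'tool_pos': array([ 0.27094504, -0.56272936,  0.23053155]), 'orientation': array([-1.79915897e+02,  6.16316250e-03,  2.57134814e+01]), 'wrist_force': array([0.28726688, 0.42508924, 0.10114967]), 'wrist_torque': array([ 0.00543794,  0.01462381, -0.03091636]), 'opening': 0.08548582782402286}
scene_0.00.png
top_0.05.png
wrist_0.10.png
```

View pics/scene_0.00.png

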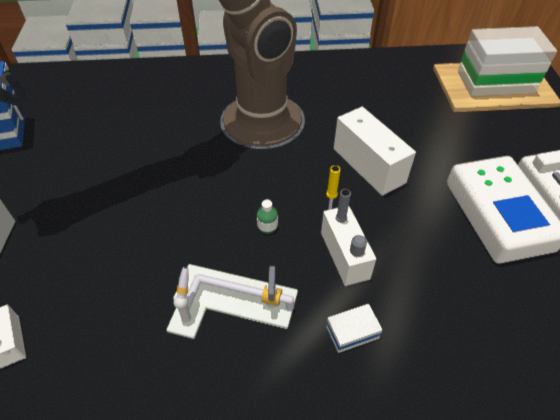

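View pics/top_0.05.png

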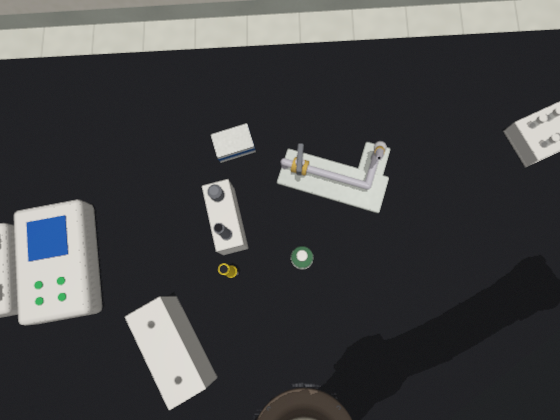

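View pics/wrist_0.10.png

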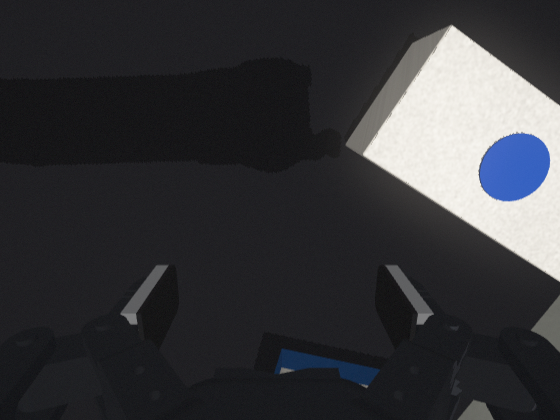

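Candidates for the probe in the scene view are the dark tall handle at (343,205), the yellow look-alike at (334,182) and the short stirrer at (358,245). For the stand they are the small block at (348,245) and the big one at (373,150). I choose the tall dark handle in the small block, and check it in close crops.

```bash
python3 - <<'E'
from h import *
im=cv2.imread('pics/scene_0.00.png'); t=cv2.imread('pics/top_0.05.png')
a=cv2.resize(im[150:350,150:400],None,fx=3,fy=3,interpolation=cv2.INTER_CUBIC); cv2.imwrite('pics/c1.png',a)
a=cv2.resize(t[120:290,190:400],None,fx=3.5,fy=3.5,interpolation=cv2.INTER_CUBIC); cv2.imwrite('pics/c2.png',a)
for c in ['scene','top']:
    W,_=cloud(c)
    z=W[...,2]; print(c,np.nanmedian(z))
    for lo,hi,n in [(.075,.085,'stand'),(.155,.18,'probe top'),(.118,.126,'stir'),(.098,.11,'tap'),(.035,.045,'carton'),(.008,.016,'plate')]:
        m=((z>lo)&(z<hi)).astype(np.uint8); k,l,s,cc=cv2.connectedComponentsWithStats(m)
        for i in range(1,k):
            if s[i,4]>25:
                P=W[l==i]; r=cv2.minAreaRect((P[:,:2]*1000).astype(np.float32)); print(n,cc[i].round(),s[i,4],np.round(P.mean(0),4),np.round(np.array(r[0]),1),np.round(r[1],1),round(r[2],1))
E
```

```text
scene 0.00012505995696238115
stand [499.  74.] 284 [-0.0521  0.6916  0.0801] [-51.1 690. ] [234. 113.] 57.4
stand [261. 109.] 184 [ 0.053  -0.0038  0.0795] [40.2 -0.5] [141.5  69.7] 88.7
stand [  9. 122.] 70 [ 0.0561 -0.6722  0.0799] [  39.6 -680.5] [60.6 36.7] 12.1
stand [373. 155.] 243 [0.249  0.2609 0.08  ] [238.1 248.7] [214.5  76.8] 50.4
stand [540. 185.] 254 [0.3784 0.6281 0.0803] [374.1 629.1] [169.1  10.5] 8.7
stand [332. 194.] 35 [0.3717 0.1422 0.0794] [369.7 143.3] [25.6 18.2] 85.2
stand [267. 205.] 62 [ 0.3956 -0.0079  0.0817] [391.9  -8.4] [20.4 25.5] 86.3
stand [348. 237.] 1219 [0.4936 0.1591 0.0797] [487.6 162.1] [153.4  62.4] 12.3
stand [182. 306.] 33 [ 0.6349 -0.1849  0.0812] [ 634.6 -186.5] [ 9.8 25.5] 13.0
probe top [513.  41.] 1899 [-0.0914  0.7164  0.1605] [-97.9 718.1] [203.8 137.8] 89.5
probe top [ 4. 68.] 40 [-0.0492 -0.6712  0.1741] [ -42.2 -671.5] [51.2  8.3] 11.2
probe top [261.  82.] 403 [ 0.0561 -0.0019  0.1672] [45.5 -1.9] [135.9  61.7] 86.2
probe top [ 3. 86.] 33 [ 0.0248 -0.6557  0.1683] [  24.2 -656.3] [38.3  4. ] 12.7
probe top [335. 169.] 32 [0.3655 
[... 5374 characters left out ...]
 90. 241.] 164 [0.4433 0.477  0.0401] [446.4 477.4] [181.    5.8] 9.3
carton [ 95. 297.] 77 [0.318  0.4587 0.0399] [317.5 458.9] [70.3  8.9] 1.3
carton [193. 340.] 126 [0.2211 0.2353 0.04  ] [224.8 237.7] [200.3   2.3] 28.3
carton [304. 416.] 85 [ 0.0659 -0.0003  0.0392] [65.4  1. ] [78.2 12.9] 89.9
plate [517. 148.] 89 [ 0.6355 -0.5186  0.0121] [ 636.9 -518.2] [99.4  4.9] 22.4
plate [345. 164.] 873 [ 0.6126 -0.1161  0.0127] [ 639.  -101.3] [158.   95.2] 71.8
plate [291. 154.] 98 [0.642  0.0104 0.0131] [641.7   9.1] [27.3 26.6] 69.7
plate [341. 187.] 2325 [ 0.5564 -0.1044  0.0126] [607.2 -96.1] [249.5 160.4] 71.3
plate [304. 404.] 1365 [ 0.0819 -0.0002  0.0122] [81.1  0.4] [197.4  60.1] 89.5
```

View pics/c1.png

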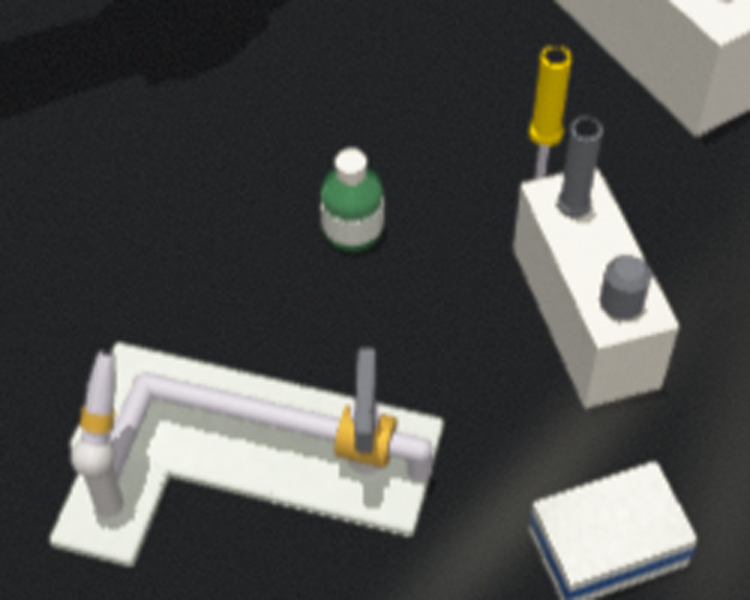

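View pics/c2.png

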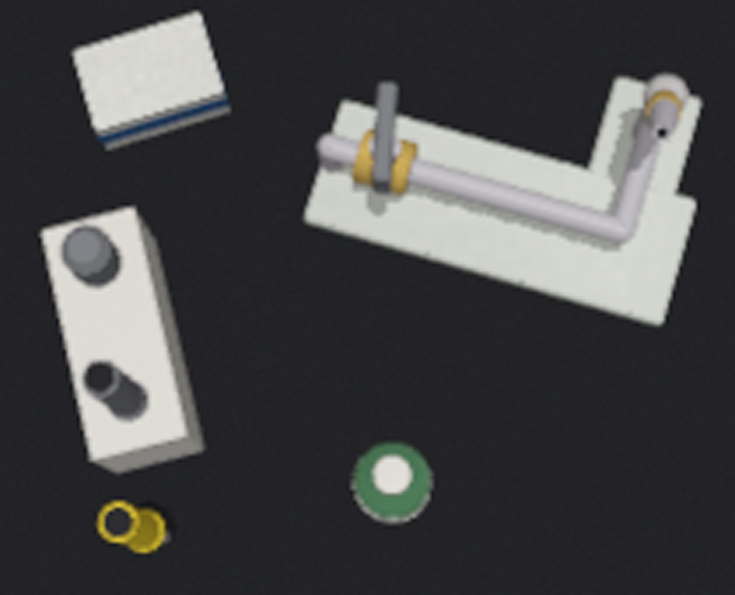

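The crops confirm the choice: tall slim dark probe at scene (345,194) in the small stand, short stirrer at (359,240), yellow decoy standing separately. Next I fit the station pose.

```bash
cat > st.py <<'E'
from h import *
from scipy.optimize import least_squares
def seg(P,a,b):
    a=np.array(a,float);b=np.array(b,float);t=np.clip((P-a)@(b-a)/((b-a)@(b-a)),0,1); return np.linalg.norm(P-(a+t[:,None]*(b-a)),axis=1)
def fit(W,x0):
    P=W.reshape(-1,3);P=P[~np.isnan(P[:,0])]
    def loc(p,P):
        c,s=np.cos(p[2]),np.sin(p[2]);d=P[:,:2]-p[:2]
        return np.c_[d[:,0]*c+d[:,1]*s,-d[:,0]*s+d[:,1]*c,P[:,2]]
    p=np.array(x0,float)
    for it in range(6):
        L=loc(p,P)
        pip=(np.abs(L[:,0])<.02)&(L[:,1]>-.07)&(L[:,1]<.055)&(L[:,2]>.036)&(L[:,2]<.06)
        pip2=(np.abs(L[:,1]+.08)<.02)&(L[:,0]>.015)&(L[:,0]<.06)&(L[:,2]>.036)&(L[:,2]<.053)
        s=(.080-L[:,0])*np.sin(np.radians(40))+(L[:,2]-.0804)*np.cos(np.radians(40))
        noz=(seg(L,[.08,-.08,.0804],[.035,-.08,.134])<.02)&(s>.030)&(s<.066)
        def r(p):
            A=loc(p,P[pip]);B=loc(p,P[pip2]);C=loc(p,P[noz])
            e1=np.hypot(A[:,0],A[:,2]-.042)-.0085
            e2=np.hypot(B[:,1]+.08,B[:,2]-.042)-.0085
            n=np.array([-np.sin(np.radians(40)),0,np.cos(np.radians(40))])
            D=C-np.array([.035,-.08,.134]);t=D@n;dd=np.linalg.norm(D-t[:,None]*n,axis=1)
            e3=dd-p[3]-p[4]*t*10
            return np.r_[e1,e2,e3]
        q=least_squares(r,np.r_[p,.0055,-.005] if len(p)==3 else p,loss='soft_l1',f_scale=.001); p=q.x
    return p,pip.sum(),pip2.sum(),noz.sum(),np.sqrt(np.mean(q.fun**2))
def bar(W,ax):
    m=(W[...,2]>.085)&(W[...,2]<.112)&(np.hypot(W[...,0]-ax[0],W[...,1]-ax[1])<.042)
    Q=W[m]; Q2=Q[Q[:,2]>.1]
    c=Q2[:,:2].mean(0); u=np.linalg.svd(Q2[:,:2]-c)[2][0] if len(Q2)<5000 else 0
    return np.degrees(np.arctan2(u[1],u[0]))%180,c,np.round(cv2.minAreaRect((Q2[:,:2]*1000).astype(np.float32)),1) if 0 else cv2.minAreaRect((Q2[:,:2]*1000).astype(np.float32)),len(Q2)
E
python3 - <<'E'
from st import *
for c in ['scene','top']:
    W,_=cloud(c); p,*k=fit(W,[.575,-.09,np.radians(-17.5)])
    cs,s=np.cos(p[2]),np.sin(p[2]); g=lambda x,y:(p[0]+cs*x-s*y,p[1]+s*x+cs*y)
    print(c,p[:3].round(4),np.degrees(p[2]),p[3:],k); ax=g(0,.08); print('tap',ax,'jet',g(.0157,-.08),bar(W,ax))
E
```

```text
scene [ 0.576  -0.0866 -0.3349] -19.189680112041398 [ 0.00573991 -0.0105567 ] [np.int64(487), np.int64(154), np.int64(170), np.float64(0.0013442280513265728)]
tap (np.float64(0.6022873605550536), np.float64(-0.011050236861885082)) jet (np.float64(0.5645235522492829), np.float64(-0.16732046685546065)) (np.float64(174.79257355293157), array([ 0.60425807, -0.01103801]), ((602.5309448242188, -11.495218276977539), (11.543972969055176, 65.85733795166016), 86.0553207397461), 175)
top [ 0.5753 -0.0849 -0.3347] -19.17683521282191 [ 0.00641203 -0.00931581] [np.int64(414), np.int64(137), np.int64(70), np.float64(0.001310630298595617)]
tap (np.float64(0.6015521267242587), np.float64(-0.009345018890515172)) jet (np.float64(0.5638233529311288), np.float64(-0.16562371106595805)) (np.float64(174.6004595402467), array([ 0.60008731, -0.00953972]), ((600.486572265625, -9.376129150390625), (11.934774398803711, 63.41035842895508), 84.52307891845703), 160)
```

```bash
cat > mv.py <<'E'
from h import *
def plan(pos,rpy,n=None,cur=None,vmax=5.0,amax=9.0):
    o=robot.get_obs(); p=np.array(o['tool_pos']) if cur is None else np.array(cur[0]); A=R.from_euler('xyz',o['orientation'] if cur is None else cur[1],degrees=True)
    B=R.from_euler('xyz',rpy,degrees=True); pos=np.array(pos,float)
    w=(A.inv()*B).as_rotvec(); d=np.linalg.norm(pos-p)*100
    n=n or max(1,int(np.ceil(max(d/vmax,np.degrees(np.linalg.norm(w))/amax))))
    print('n',n,'dist cm',round(d,2),'turn deg',round(np.degrees(np.linalg.norm(w)),1))
    for i in range(n):
        t=p+(pos-p)/(n-i)if 1 else 0
        s=np.round(A.inv().apply(t-p)*100,2); B_=B if i==n-1 else A*R.from_rotvec((A.inv()*B).as_rotvec()/(n-i))
        r=np.round((A.inv()*B_).as_rotvec(),3)
        print([list(map(float,s)),list(map(float,r))]); p=p+A.apply(s)/100; A=A*R.from_rotvec(r)
    print('end',p.round(4),A.as_euler('xyz',degrees=True).round(2))
def st():
    o=robot.get_obs(); print(round(o['time_s'],2),np.round(o['tool_pos'],4),np.round(o['orientation'],2),'q',np.round(o['q'],1),'F',np.round(o['wrist_force'],1),round(o['opening'],4))
E
python3 - <<'E'
from mv import *
plan([.6018,-.0102,.231],[180,0,-5.3])
E
```

```text
n 13 dist cm 64.41 turn deg 31.0
[[4.14, -2.73, 0.0], [-0.0, 0.0, 0.042]]
[[4.02, -2.9, 0.0], [-0.0, 0.0, 0.042]]
[[3.89, -3.06, 0.0], [-0.0, 0.0, 0.042]]
[[3.76, -3.22, 0.0], [-0.0, 0.0, 0.042]]
[[3.62, -3.38, 0.0], [-0.0, 0.0, 0.041]]
[[3.48, -3.52, 0.0], [-0.0, 0.0, 0.042]]
[[3.33, -3.67, 0.0], [-0.0, 0.0, 0.041]]
[[3.18, -3.8, 0.0], [-0.0, 0.0, 0.042]]
[[3.02, -3.93, 0.0], [-0.0, 0.0, 0.041]]
[[2.85, -4.05, 0.0], [-0.0, 0.0, 0.042]]
[[2.68, -4.17, 0.0], [-0.0, 0.0, 0.041]]
[[2.51, -4.28, 0.0], [-0.001, 0.0, 0.042]]
[[2.32, -4.37, -0.0], [0.0, 0.001, 0.041]]
end [ 0.6018 -0.0102  0.231 ] [ 1.80e+02 -2.00e-02 -5.28e+00]
```

step_arm(steps=[[0,[4.1,-2.7,0],[0,0,0.042]],[0,[4.0,-2.9,0],[0,0,0.042]],[0,[3.9,-3.1,0],[0,0,0.042]],[0,[3.8,-3.2,0],[0,0,0.042]],[0,[3.6,-3.4,0],[0,0,0.042]]])

```text
time_s: 0.78
tool_pos: [0.3987, -0.3491, 0.2312]
orientation: [-180.0, 0.0, 13.6]
wrist_force: [-0.0, -0.1, -0.1]
opening: 0.0855
```

step_arm(steps=[[0,[3.5,-3.5,0],[0,0,0.042]],[0,[3.3,-3.7,0],[0,0,0.042]],[0,[3.2,-3.8,0],[0,0,0.042]],[0,[3.0,-3.9,0],[0,0,0.042]],[0,[2.9,-4.0,0],[0,0,0.042]]])

```text
time_s: 1.4
tool_pos: [0.5267, -0.1377, 0.2312]
orientation: [180.0, 0.0, 1.6]
wrist_force: [0.8, -0.5, -1.2]
opening: 0.0856
```

```bash
python3 - <<'E'
from mv import *
st(); plan([.6018,-.0102,.200],[180,0,-5.3])
shot('wrist')
E
ls pics
```

```text
1.4 [ 0.5267 -0.1377  0.2312] [1.7999e+02 1.0000e-02 1.5600e+00] q [ 18.4  16.3 -10.9 102.2   3.5  61.9 -82.2] F [ 0.8 -0.5 -1.2] 0.0856
n 4 dist cm 15.12 turn deg 6.9
[[1.96, -3.13, 0.78], [0.0, 0.0, 0.03]]
[[1.87, -3.19, 0.78], [0.0, 0.0, 0.03]]
[[1.77, -3.25, 0.78], [0.0, 0.0, 0.03]]
[[1.68, -3.3, 0.78], [0.0, 0.0, 0.03]]
end [ 0.6018 -0.0102  0.2   ] [ 1.7999e+02  1.0000e-02 -5.3100e+00]
c1.png
c2.png
scene_0.00.png
top_0.05.png
wrist_0.10.png
wrist_1.40.png
```

```bash
python3 - <<'E'
from st import *
W,_=cloud('wrist'); 
try:
    p,*k=fit(W,[.5757,-.0857,-.3348])
    cs,s=np.cos(p[2]),np.sin(p[2]); g=lambda x,y:(p[0]+cs*x-s*y,p[1]+s*x+cs*y)
    print(p[:3].round(4),np.degrees(p[2]),p[3:],k); ax=g(0,.08); print('tap',ax,'jet',g(.0157,-.08))
except Exception as e: print(e)
print(bar(W,(.602,-.01)))
E
```

```text
[ 0.5763 -0.0868 -0.3351] -19.20074282569677 [ 0.0059069  -0.00922117] [np.int64(2388), np.int64(681), np.int64(913), np.float64(0.0008158669218256973)]
tap (np.float64(0.6026276883716635), np.float64(-0.011229359809421982)) jet (np.float64(0.5648337079924951), np.float64(-0.16749229542468244))
(np.float64(174.49825600219592), array([ 0.60367644, -0.01258795]), ((602.6320190429688, -11.718683242797852), (12.548007011413574, 63.93806076049805), 84.75606536865234), 1426)
```

View pics/wrist_1.40.png

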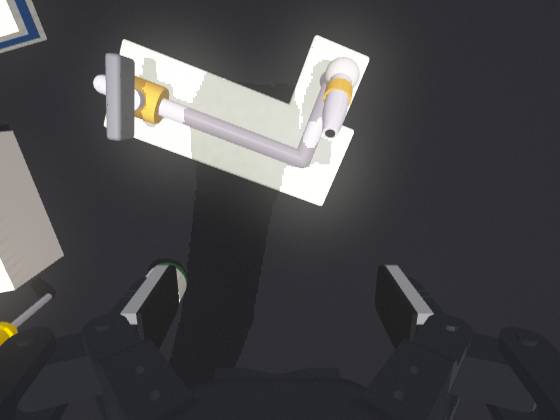

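The wrist view shows the whole station: the T bar at (120,97) and the nozzle mouth at (330,132). Its fit agrees with the fixed cameras, with station yaw -19.2° and the bar at -5.4°.

```bash
python3 - <<'E'
from mv import *
plan([.6024,-.0111,.150],[180,0,-5.4],n=4)
E
```

```text
n 4 dist cm 16.12 turn deg 7.3
[[1.9, -2.9, 2.05], [-0.001, -0.001, 0.032]]
[[1.8, -2.97, 2.04], [-0.001, -0.0, 0.032]]
[[1.71, -3.02, 2.04], [-0.001, -0.001, 0.032]]
[[1.62, -3.08, 2.04], [-0.001, -0.0, 0.031]]
end [ 0.6024 -0.0111  0.15  ] [-1.80e+02 -1.00e-02 -5.39e+00]
```

step_arm(steps=[[0,[1.9,-2.9,1.5],[0,0,0.032]],[0,[1.8,-3.0,2.0],[0,0,0.032]],[0,[1.7,-3.0,2.3],[0,0,0.032]],[0,[1.6,-3.1,2.3],[0,0,0.032]],[0,[0,0,0],[0,0,0]]])

```text
time_s: 2.08
tool_pos: [0.598, -0.017, 0.1479]
orientation: [-179.9, 0.2, -5.4]
wrist_force: [-1.3, -1.2, -0.8]
opening: 0.0856
```

```bash
python3 - <<'E'
from mv import *
st(); plan([.6024,-.0111,.074],[180,0,-5.4],n=3)
E
```

```text
2.08 [ 0.598  -0.017   0.1479] [-179.93    0.22   -5.42] q [   5.7   26.3  -11.6   99.7    6.1   54.8 -103.7] F [-1.3 -1.2 -0.8] 0.0856
n 3 dist cm 7.43 turn deg 0.2
[[0.14, -0.21, 2.46], [-0.0, 0.001, -0.0]]
[[0.13, -0.21, 2.47], [-0.001, 0.001, -0.0]]
[[0.14, -0.2, 2.46], [-0.0, 0.002, -0.0]]
end [ 0.6024 -0.0111  0.074 ] [-1.7999e+02 -1.0000e-02 -5.4200e+00]
```

step_arm(steps=[[0,[0,0,0],[0,0,0]],[0,[0,0,0],[0,0,0]]])

```text
time_s: 2.33
tool_pos: [0.5985, -0.0219, 0.151]
orientation: [180.0, -0.1, -5.8]
wrist_force: [-0.1, 0.5, 0.6]
opening: 0.0859
```

```bash
python3 - <<'E'
from mv import *
st(); plan([.6024,-.0111,.074],[180,0,-5.4],n=4)
E
```

```text
2.33 [ 0.5985 -0.0219  0.151 ] [ 1.7996e+02 -6.0000e-02 -5.7800e+00] q [   5.9   26.   -11.4   99.7    6.2   54.8 -103.7] F [-0.1  0.5  0.6] 0.0859
n 4 dist cm 7.79 turn deg 0.4
[[0.07, -0.28, 1.93], [0.0, -0.0, -0.002]]
[[0.07, -0.28, 1.92], [0.0, -0.0, -0.002]]
[[0.07, -0.28, 1.93], [0.0, -0.0, -0.001]]
[[0.06, -0.27, 1.92], [0.001, -0.001, -0.002]]
end [ 0.6024 -0.0111  0.074 ] [-179.98    0.     -5.38]
```

step_arm(steps=[[0,[0.28,-1.1,0],[0,0,-0.007]],[0,[0,0,2.0],[0,0,0]],[0,[0,0,2.0],[0,0,0]],[0,[0,0,0],[0,0,0]],[0,[0,0,0],[0,0,0]]])

```text
time_s: 2.95
tool_pos: [0.603, -0.0095, 0.1112]
orientation: [-180.0, -0.1, -5.3]
wrist_force: [0.5, -0.7, 0.2]
opening: 0.0852
```

```bash
python3 - <<'E'
from mv import *
st(); plan([.6024,-.0111,.074],[180,0,-5.4],n=2)
E
```

```text
2.95 [ 0.603  -0.0095  0.1112] [-1.7999e+02 -7.0000e-02 -5.2800e+00] q [   4.6   29.1  -11.3  101.     7.1   50.6 -105.1] F [ 0.5 -0.7  0.2] 0.0852
n 2 dist cm 3.73 turn deg 0.1
[[-0.02, 0.08, 1.86], [-0.0, -0.001, 0.001]]
[[-0.03, 0.09, 1.86], [-0.0, -0.0, 0.001]]
end [ 0.6024 -0.0111  0.074 ] [-1.7999e+02 -1.0000e-02 -5.3900e+00]
```

step_arm(steps=[[0,[0,0.15,1.8],[0,0,0]],[0,[0,0,1.9],[0,0,0]],[255,[0,0,0],[0,0,0]],[255,[0,0,0],[0,0,0]],[255,[0,0,0],[0,0,0]]], newtons=30)

```text
time_s: 3.58
tool_pos: [0.6027, -0.0111, 0.0737]
orientation: [-180.0, -0.0, -5.3]
wrist_force: [0.5, -0.6, -0.5]
opening: 0.0321
```

step_arm(steps=[[255,[0,0,0],[0,0,0]],[255,[0,0,0],[0,0,0]],[255,[0,0,0],[0,0,0]]])

```text
time_s: 3.95
tool_pos: [0.6027, -0.0107, 0.0739]
orientation: [-180.0, -0.1, -5.3]
wrist_force: [-0.8, 1.2, 4.6]
opening: 0.0113
```

```bash
python3 - <<'E'
from mv import *
st()
E
```

```text
3.95 [ 0.6027 -0.0107  0.0739] [-1.7997e+02 -6.0000e-02 -5.2700e+00] q [   4.4   31.8  -10.9  102.5    7.9   46.4 -105.6] F [-0.8  1.2  4.6] 0.0113
```

step_arm(steps=[[255,[0,0,0],[0,0,-0.11]],[255,[0,0,0],[0,0,-0.11]],[255,[0,0,0],[0,0,-0.11]],[255,[0,0,0],[0,0,-0.11]],[255,[0,0,0],[0,0,-0.103]]])

```text
time_s: 4.58
tool_pos: [0.6026, -0.0105, 0.0739]
orientation: [-180.0, -0.1, 26.0]
wrist_force: [-1.3, 2.5, 4.7]
opening: 0.0118
```

step_arm(steps=[[255,[0,0,0],[0,0,0]],[255,[0,0,0],[0,0,0]]])

```text
time_s: 4.82
tool_pos: [0.6026, -0.0105, 0.0739]
orientation: [-180.0, -0.1, 25.8]
wrist_force: [-0.8, 2.3, 5.3]
opening: 0.0113
```

```bash
python3 - <<'E'
from mv import *
st(); print(robot.get_obs()['wrist_torque'])
E
```

```text
4.83 [ 0.6026 -0.0105  0.0739] [-1.7999e+02 -6.0000e-02  2.5850e+01] q [ 10.   32.6 -18.7 102.1  13.5  47.4 -79.2] F [-0.8  2.3  5.3] 0.0113
[0.3503538  0.17722763 0.07386075]
```

Open, rise straight and look.

step_arm(steps=[[0,[0,0,0],[0,0,0]],[0,[0,0,0],[0,0,0]],[0,[0,0,0],[0,0,0]],[0,[0,0,0],[0,0,0]],[0,[0,0,-2],[0,0,0]]])

```text
time_s: 5.45
tool_pos: [0.6011, -0.0113, 0.092]
orientation: [-179.9, 0.2, 25.8]
wrist_force: [0.5, -0.6, -0.4]
opening: 0.0854
```

step_arm(steps=[[0,[0,0,-4],[0,0,0]],[0,[0,0,-4],[0,0,0]],[0,[-4,0,-4],[0,0,0]],[0,[-4,0,-2],[0,0,0]],[0,[-3,0,0],[0,0,0]]])

```text
time_s: 6.08
tool_pos: [0.5029, -0.0599, 0.2352]
orientation: [179.9, -0.1, 25.8]
wrist_force: [-0.5, -0.3, -0.0]
opening: 0.0854
```

step_arm(steps=[[0,[0,0,0],[0,0,0]],[0,[0,0,0],[0,0,0]],[0,[0,0,0],[0,0,0]]])

```text
time_s: 6.45
tool_pos: [0.504, -0.0584, 0.233]
orientation: [-180.0, -0.0, 25.9]
wrist_force: [-0.9, 0.3, -0.1]
opening: 0.0851
```

```bash
python3 - <<'E'
from mv import *
from st import *
st()
for c in ['scene','top','wrist']:
    shot(c); W,_=cloud(c)
    try:
        p,*k=fit(W,[.5762,-.0865,-.335]); print(p[:3].round(4),np.degrees(p[2]),k[:3])
    except Exception as e: print(e)
    try: print(c,bar(W,(.6025,-.011)))
    except Exception as e: print(e)
E
ls pics
```

```text
6.45 [ 0.504  -0.0584  0.233 ] [-1.7997e+02 -1.0000e-02  2.5880e+01] q [ 19.3  13.5 -21.4 106.3   5.5  61.2 -68.3] F [-0.9  0.3 -0.1] 0.0851
[ 0.576  -0.0866 -0.334 ] -19.134730657318133 [np.int64(486), np.int64(155), np.int64(170)]
scene (np.float64(25.939455475642056), array([ 0.60473489, -0.01087746]), ((602.6951904296875, -11.214654922485352), (63.063907623291016, 12.20016098022461), 25.91327476501465), 183)
[ 0.5762 -0.0865 -0.335 ] -19.19408613688258 [np.int64(0), np.int64(0), np.int64(0)]
top (np.float64(25.223896665812134), array([ 0.60039876, -0.00943334]), ((600.63525390625, -9.800148010253906), (62.71291732788086, 12.21094036102295), 24.858442306518555), 155)
[ 0.5766 -0.0868 -0.3374] -19.332559369483715 [np.int64(2359), np.int64(859), np.int64(852)]
wrist (np.float64(25.912765580458654), array([ 0.60312493, -0.01099575]), ((602.849609375, -11.264108657836914), (63.818870544433594, 11.544400215148926), 25.69623374938965), 1474)
c1.png
c2.png
scene_0.00.png
scene_6.45.png
top_0.05.png
top_6.50.png
wrist_0.10.png
wrist_1.40.png
wrist_6.55.png
  return _methods._mean(a, axis=axis, dtype=dtype,
  ret = ret.dtype.type(ret / rcount)
```

Tap bar now reads 25.9° from the scene and wrist cameras and 25.2° from the top camera, against a station yaw of -19.2°, so the tap is about 45° open. On to the probe.

```bash
python3 - <<'E'
from mv import *
plan([.41,.146,.245],[180,0,12.3],vmax=4.6)
E
```

```text
n 5 dist cm 22.53 turn deg 13.6
[[0.1, -4.5, -0.24], [-0.0, 0.0, 0.047]]
[[-0.11, -4.5, -0.24], [-0.0, 0.0, 0.047]]
[[-0.32, -4.49, -0.24], [-0.0, 0.0, 0.048]]
[[-0.54, -4.47, -0.24], [-0.0, 0.0, 0.047]]
[[-0.74, -4.43, -0.24], [-0.001, 0.0, 0.048]]
end [0.41  0.146 0.245] [1.7997e+02 2.0000e-02 1.2300e+01]
```

View pics/wrist_6.55.png

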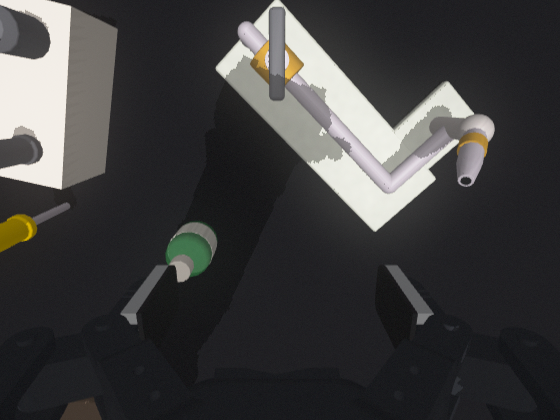

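The wrist picture shows the tap bar diagonal to the pipe at (277,55). The bottle at (190,250) and the yellow decoy at (30,225) are untouched.

step_arm(steps=[[0,[0.1,-4.5,-0.3],[0,0,0.047]],[0,[-0.1,-4.5,-0.3],[0,0,0.047]],[0,[-0.3,-4.5,-0.3],[0,0,0.048]],[0,[-0.5,-4.5,-0.3],[0,0,0.048]],[0,[-0.7,-4.4,0],[0,0,0.048]]])

```text
time_s: 7.22
tool_pos: [0.4104, 0.1477, 0.2455]
orientation: [-180.0, -0.0, 12.1]
wrist_force: [1.1, 0.3, 0.3]
opening: 0.0854
```

step_arm(steps=[[0,[0,0,0],[0,0,0]],[0,[0,0,0],[0,0,0]]])

```text
time_s: 7.48
tool_pos: [0.4112, 0.1456, 0.2451]
orientation: [180.0, 0.0, 12.2]
wrist_force: [0.5, 0.9, 0.4]
opening: 0.0852
```

```bash
python3 - <<'E'
from mv import *
st(); shot('wrist'); W,im=cloud('wrist'); z=W[...,2]
for lo,hi,n in [(.075,.085,'stand'),(.155,.172,'probe top'),(.118,.126,'stir'),(.1,.15,'side')]:
    m=((z>lo)&(z<hi)).astype(np.uint8); k,l,s,cc=cv2.connectedComponentsWithStats(m)
    for i in range(1,k):
        if s[i,4]>60:
            P=W[l==i]; r=cv2.minAreaRect((P[:,:2]*1000).astype(np.float32)); print(n,cc[i].round(),s[i,4],np.round(P.mean(0),4),np.round(np.array(r[0]),1),np.round(r[1],1),round(r[2],1))
E
ls -t pics|head -1
```

```text
7.47 [0.4112 0.1456 0.2451] [1.7998e+02 1.0000e-02 1.2230e+01] q [   2.4    6.2  -30.1  113.4    3.6   61.2 -107.1] F [0.5 0.9 0.4] 0.0852
stand [510.  20.] 368 [ 0.5891 -0.011   0.0799] [587.5 -11.3] [36.7  5.8] 31.4
stand [276.  93.] 9643 [0.4919 0.1628 0.0792] [487.3 161.8] [150.5  60.1] 12.7
stand [268. 227.] 152 [0.3715 0.1443 0.0784] [369.3 143.8] [15.6 25.3] 3.8
stand [426. 239.] 480 [ 0.3939 -0.0067  0.0828] [392.8  -8.1] [22.8 22.1] 36.0
stand [103. 265.] 418 [0.2978 0.2977 0.08  ] [296.5 311.3] [33.1 87.8] 4.0
stand [168. 357.] 146 [0.1999 0.2211 0.0793] [194.4 218.2] [50.1  1.9] 28.5
probe top [277. 169.] 844 [0.4442 0.152  0.1643] [443.5 151.9] [21.4 21. ] 9.5
probe top [266. 271.] 111 [0.3647 0.1426 0.1555] [365.9 143. ] [15.4 14.3] 65.5
stir [276.  34.] 1045 [0.5309 0.1715 0.1206] [530.8 172.1] [26.4 25.2] 87.2
stir [267. 244.] 88 [0.3723 0.1447 0.122 ] [370.3 144.6] [ 9.5 21.6] 10.2
side [537.  19.] 731 [ 0.586  -0.0173  0.1034] [587.  -18.3] [29.3 13.2] 27.6
side [276.  37.] 1656 [0.5298 0.1713 0.1185] [530.8 171.6] [31.1 31. ] 0.4
side [277. 150.] 181 [0.4522 0.1537 0.1271] [450.8 152.6] [ 6.8 20.4] 5.9
side [267. 246.] 593 [0.3724 0.1447 0.1271] [370.1 144.8] [10.4 21.9] 11.9
side [ 76. 297.] 4391 [0.2743 0.3085 0.1066] [269.6 304.8] [61.4 82.7] 28.9
wrist_7.47.png
```

```bash
python3 - <<'E'
from mv import *
plan([.4438,.1519,.235],[180,0,12.3],n=1)
E
```

```text
n 1 dist cm 3.46 turn deg 0.1
[[3.31, 0.03, 1.01], [0.0, 0.0, -0.003]]
end [0.4438 0.1519 0.235 ] [1.7998e+02 2.0000e-02 1.2330e+01]
```

View pics/wrist_7.47.png

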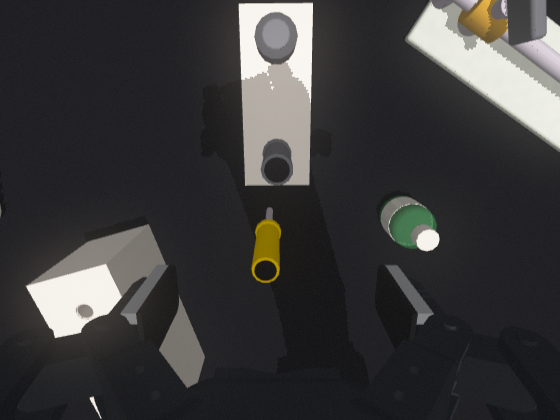

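The probe's handle is at (277,169), the stirrer at (276,36) and the yellow decoy at (266,271). The jaws will close across the stand, clear of both.

step_arm(steps=[[0,[3.3,0,1.0],[0,0,-0.002]],[0,[0,0,0],[0,0,0]],[0,[0,0,3],[0,0,0]],[0,[0,0,0],[0,0,0]],[0,[0,0,0],[0,0,0]]])

```text
time_s: 8.15
tool_pos: [0.4433, 0.1527, 0.206]
orientation: [180.0, -0.0, 12.3]
wrist_force: [0.5, -0.1, -0.4]
opening: 0.0852
```

```bash
python3 - <<'E'
from mv import *
st(); plan([.4438,.1519,.117],[180,0,12.3],n=3)
E
```

```text
8.15 [0.4433 0.1527 0.206 ] [ 1.800e+02 -1.000e-02  1.227e+01] q [   1.1   12.2  -29.7  112.6    7.2   56.9 -109.7] F [ 0.5 -0.1 -0.4] 0.0852
n 3 dist cm 8.9 turn deg 0.0
[[0.01, 0.03, 2.97], [0.0, -0.0, -0.0]]
[[0.01, 0.03, 2.97], [0.0, -0.0, -0.0]]
[[0.01, 0.03, 2.96], [0.0, -0.0, -0.0]]
end [0.4438 0.1519 0.117 ] [ 1.800e+02 -1.000e-02  1.227e+01]
```

step_arm(steps=[[0,[0,0.1,3],[0,0,0]],[0,[0,0,3],[0,0,0]],[0,[0,0,2.9],[0,0,0]],[0,[0,0,0],[0,0,0]],[255,[0,0,0],[0,0,0]]], newtons=50)

```text
time_s: 8.78
tool_pos: [0.4443, 0.1524, 0.1178]
orientation: [-180.0, -0.1, 12.3]
wrist_force: [0.3, 0.2, 0.4]
opening: 0.0699
```

step_arm(steps=[[255,[0,0,0],[0,0,0]],[255,[0,0,0],[0,0,0]],[255,[0,0,0],[0,0,0]],[255,[0,0,0],[0,0,0]],[255,[0,0,0],[0,0,0]]])

```text
time_s: 9.4
tool_pos: [0.4438, 0.1522, 0.117]
orientation: [180.0, -0.1, 12.3]
wrist_force: [-0.8, -0.7, 5.4]
opening: 0.02
```

```bash
python3 - <<'E'
from mv import *
st()
E
```

```text
9.4 [0.4438 0.1522 0.117 ] [ 1.7999e+02 -6.0000e-02  1.2310e+01] q [  -1.4   19.3  -28.   118.1   12.6   45.4 -114.7] F [-0.8 -0.7  5.4] 0.02
```

step_arm(steps=[[255,[0,0,-2],[0,0,0]],[255,[0,0,-3],[0,0,0]],[255,[0,0,-3],[0,0,0]],[255,[0,0,-3],[0,0,0]],[255,[0,0,-4],[0,0,0]]], newtons=60)

```text
time_s: 10.02
tool_pos: [0.4427, 0.1517, 0.2668]
orientation: [180.0, 0.1, 12.3]
wrist_force: [1.0, 0.5, -1.3]
opening: 0.0202
```

step_arm(steps=[[255,[0,0,-2],[0,0,0]],[255,[0,0,0],[0,0,0]],[255,[0,0,0],[0,0,0]]])

```text
time_s: 10.4
tool_pos: [0.4428, 0.1517, 0.2852]
orientation: [180.0, 0.1, 12.3]
wrist_force: [0.2, 0.1, -1.0]
opening: 0.0198
```

```bash
python3 - <<'E'
from mv import *
st(); shot('scene')
p=np.array([.5763,-.0867,0]);r=R.from_euler('z',-19.2,degrees=True)
J=p+r.apply([.035-.03*np.sin(np.radians(40)),-.08,.134+.03*np.cos(np.radians(40))]); n=r.apply([-np.sin(np.radians(40)),0,np.cos(np.radians(40))])
print('J',J.round(4),'n',n.round(4),'tcp',(J+.107*n).round(4))
o=robot.get_obs()
# stage: above/back by 60mm along n
plan(J+.167*n,[180,-40,-19.2],vmax=4.5,amax=8)
E
ls -t pics|head -1
```

```text
10.4 [0.4428 0.1517 0.2852] [1.7998e+02 9.0000e-02 1.2300e+01] q [   2.7    7.6  -30.2  106.3    4.2   67.2 -106.6] F [ 0.2  0.1 -1. ] 0.0198
J [ 0.5648 -0.1674  0.157 ] n [-0.607   0.2114  0.766 ] tcp [ 0.4999 -0.1448  0.2389]
n 7 dist cm 28.46 turn deg 50.6
[[-0.57, 4.02, 0.0], [-0.027, 0.097, 0.075]]
[[-0.28, 4.06, 0.07], [-0.027, 0.098, 0.075]]
[[0.02, 4.06, 0.17], [-0.027, 0.097, 0.075]]
[[0.3, 4.04, 0.29], [-0.028, 0.098, 0.076]]
[[0.57, 4.0, 0.45], [-0.027, 0.097, 0.075]]
[[0.81, 3.94, 0.63], [-0.028, 0.098, 0.076]]
[[1.04, 3.84, 0.82], [-0.027, 0.097, 0.075]]
end [ 0.4634 -0.1321  0.2849] [-179.99  -39.98  -19.18]
scene_10.40.png
```

```bash
python3 - <<'E'
import cv2
i=cv2.imread('pics/scene_10.40.png'); cv2.imwrite('pics/c3.png',cv2.resize(i[100:340,130:420],None,fx=2.5,fy=2.5,interpolation=cv2.INTER_CUBIC))
E
```

```text
(no output)
```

View pics/c3.png

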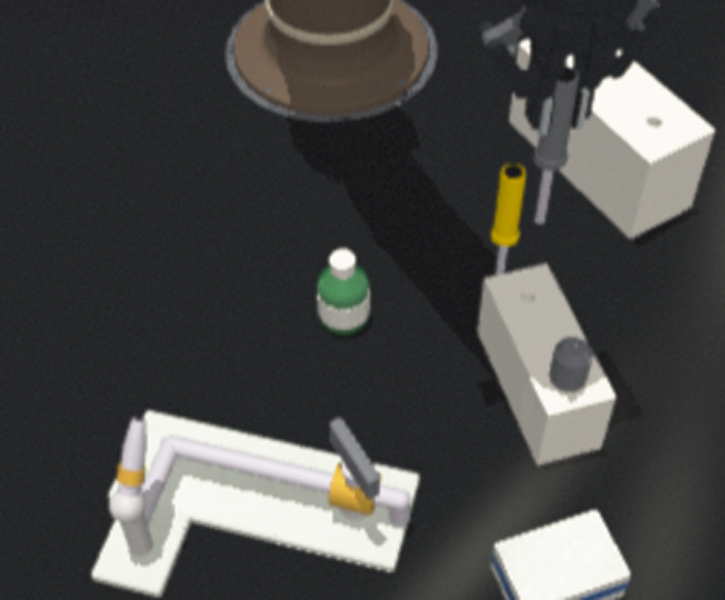

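The picture shows the probe drawn clear in the gripper, with its stem tip at crop (541,220). The stirrer stays at (571,360), and the yellow decoy and the bottle are undisturbed.

step_arm(steps=[[255,[-0.6,4.0,0],[-0.027,0.097,0.075]],[255,[-0.3,4.0,0],[-0.027,0.098,0.075]],[255,[0,4.1,0.2],[-0.027,0.097,0.075]],[255,[0.3,4.0,0.3],[-0.028,0.098,0.076]],[255,[0.6,4.0,0.4],[-0.027,0.097,0.075]]])

```text
time_s: 11.08
tool_pos: [0.4567, -0.0513, 0.286]
orientation: [177.5, -28.8, -9.2]
wrist_force: [0.5, 0.1, -1.0]
opening: 0.0202
```

```bash
python3 - <<'E'
from mv import *
st(); plan([.4634,-.1321,.2849],[180,-40,-19.2],vmax=4.5,amax=7)
E
```

```text
11.07 [ 0.4567 -0.0513  0.286 ] [177.49 -28.78  -9.21] q [  16.1  -11.   -19.8  129.     9.3   34.2 -110.6] F [ 0.5  0.1 -1. ] 0.0202
n 3 dist cm 8.1 turn deg 14.3
[[0.55, 2.6, 0.46], [-0.018, 0.064, 0.049]]
[[0.65, 2.57, 0.54], [-0.019, 0.064, 0.05]]
[[0.74, 2.52, 0.64], [-0.018, 0.064, 0.049]]
end [ 0.4634 -0.1321  0.2849] [179.99 -40.   -19.18]
```

```bash
python3 - <<'E'
from mv import *
plan([.4900,-.1410,.270],[180,-40,-19.2],n=4)
E
```

```text
n 4 dist cm 9.7 turn deg 14.3
[[0.84, 2.04, 1.01], [-0.014, 0.048, 0.037]]
[[0.87, 1.99, 1.08], [-0.014, 0.048, 0.037]]
[[0.89, 1.94, 1.15], [-0.014, 0.048, 0.037]]
[[0.9, 1.89, 1.21], [-0.013, 0.048, 0.037]]
end [ 0.49  -0.141  0.27 ] [179.99 -40.   -19.18]
```

step_arm(steps=[[255,[0.8,2.0,1.0],[-0.014,0.048,0.037]],[255,[0.9,2.0,1.1],[-0.014,0.048,0.037]],[255,[0.9,1.9,1.1],[-0.014,0.048,0.037]],[255,[0.9,1.9,1.2],[-0.013,0.048,0.037]],[255,[0,0,0],[0,0,0]]])

```text
time_s: 11.7
tool_pos: [0.4894, -0.1397, 0.269]
orientation: [179.9, -39.7, -19.1]
wrist_force: [-0.2, 0.4, -1.2]
opening: 0.0203
```

step_arm(steps=[[255,[0,0,0],[0,0,0]],[255,[0,0,0],[0,0,0]]])

```text
time_s: 11.95
tool_pos: [0.491, -0.1381, 0.2715]
orientation: [179.9, -39.9, -18.9]
wrist_force: [-0.9, 0.5, -1.3]
opening: 0.0202
```

```bash
python3 - <<'E'
from mv import *
st(); plan([.4999,-.1448,.2389],[180,-40,-19.2],n=3)
for c in ['wrist','scene']: shot(c)
i=cv2.imread('pics/scene_%.2f.png'%(robot.get_obs()['time_s']-.05)); 
cv2.imwrite('pics/c4.png',cv2.resize(i[100:340,130:420],None,fx=2.5,fy=2.5,interpolation=cv2.INTER_CUBIC))
E
ls -t pics|head -3
```

```text
11.95 [ 0.491  -0.1381  0.2715] [179.95 -39.9  -18.93] q [  27.1   -7.6  -21.1  134.4   23.9   15.  -124.7] F [-0.9  0.5 -1.3] 0.0202
n 3 dist cm 3.45 turn deg 0.3
[[-0.43, 0.11, 1.06], [-0.001, 0.001, 0.001]]
[[-0.43, 0.11, 1.06], [-0.001, 0.0, 0.001]]
[[-0.43, 0.12, 1.06], [-0.0, 0.001, 0.002]]
end [ 0.4999 -0.1448  0.2389] [-179.97  -40.02  -19.23]
c4.png
scene_12.00.png
wrist_11.95.png
```

View pics/wrist_11.95.png

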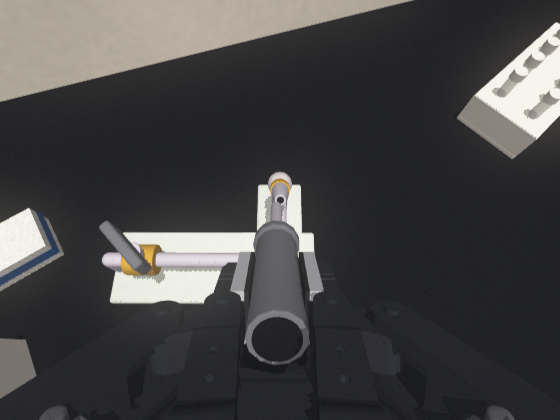

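View pics/scene_12.00.png

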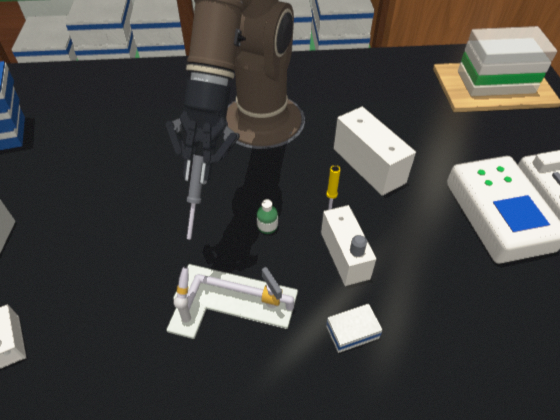

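The probe is tilted above the nozzle: scene stem tip at (190,236), nozzle mouth at (184,270). I move in, then measure the stem.

step_arm(steps=[[255,[-0.4,0.1,1.1],[0,0,0.001]],[255,[-0.4,0.1,1.1],[0,0,0.001]],[255,[-0.4,0.1,1.0],[0,0,0.002]],[255,[0,0,0],[0,0,0]],[255,[0,0,0],[0,0,0]]])

```text
time_s: 12.68
tool_pos: [0.5007, -0.1453, 0.2396]
orientation: [-179.9, -39.9, -19.3]
wrist_force: [-0.4, 0.0, -0.6]
opening: 0.02
```

```bash
cat > pm.py <<'E'
from st import *
p=np.array([.5763,-.0867,0]);r=R.from_euler('z',-19.2,degrees=True)
J=p+r.apply([.035-.03*np.sin(np.radians(40)),-.08,.134+.03*np.cos(np.radians(40))]); n=r.apply([-np.sin(np.radians(40)),0,np.cos(np.radians(40))])
def meas(cam):
    W,im=cloud(cam); P=W.reshape(-1,3); uv=np.stack(np.mgrid[:420,:560],-1).reshape(-1,2)
    ok=~np.isnan(P[:,0]); P=P[ok]; uv=uv[ok]
    D=P-J; t=D@n; d=np.linalg.norm(D-t[:,None]*n,axis=1)
    s=(d<.022)&(t>-.006)&(t<.060); h=(d<.03)&(t>.078)&(t<.092)
    Q=P[s]; out={}
    # cylinder fit stem radius 4 mm (+collar-free)
    e1=np.cross(n,[0,0,1]);e1/=np.linalg.norm(e1);e2=np.cross(n,e1)
    def f(x):
        o=J+x[0]*e1+x[1]*e2; a=n+x[2]*e1+x[3]*e2; a/=np.linalg.norm(a)
        E=Q-o; tt=E@a; return np.linalg.norm(E-tt[:,None]*a,axis=1)-.004
    q=least_squares(f,[0,0,0,0],loss='soft_l1',f_scale=.001); x=q.x
    a=n+x[2]*e1+x[3]*e2; a/=np.linalg.norm(a)
    tt=(Q-J-x[0]*e1-x[1]*e2)@a; good=np.abs(q.fun)<.003
    print(cam,'n',len(Q),'offset mm along e1(side),e2(updown)',(x[:2]*1000).round(1),'tilt deg',np.degrees(x[2:]).round(2),'tip t min mm',(np.sort(tt[good])[:6]*1000).round(1),'rms',np.sqrt(np.mean(q.fun[good]**2))*1000, 'tipW',(J+x[0]*e1+x[1]*e2).round(4))
    print('  e1',e1.round(3),'e2',e2.round(3))
E
python3 - <<'E'
from mv import *
from pm import *
st(); print((J+.107*n).round(4))
for c in ['scene','top','wrist']:
    shot(c)
    try: meas(c)
    except Exception as e: print(c,e)
t=robot.get_obs()['time_s']
i=cv2.imread('pics/scene_%.2f.png'%(t-.15)); cv2.imwrite('pics/c5.png',cv2.resize(i[130:340,130:320],None,fx=2.8,fy=2.8,interpolation=cv2.INTER_CUBIC))
E
```

```text
12.68 [ 0.5007 -0.1453  0.2396] [-179.86  -39.94  -19.3 ] q [  34.8   -2.7  -28.5  135.5   43.    10.5 -143.3] F [-0.4  0.  -0.6] 0.02
[ 0.4999 -0.1448  0.2389]
scene n 126 offset mm along e1(side),e2(updown) [ 0.3 -0.3] tilt deg [-0.25 -0.09] tip t min mm [0.7 0.9 1.2 1.7 2.7 2.9] rms 1.09187581980994 tipW [ 0.5652 -0.1672  0.1572]
  e1 [ 0.329  0.944 -0.   ] e2 [-0.723  0.252 -0.643]
top n 34 offset mm along e1(side),e2(updown) [1.3 0.1] tilt deg [-0.23 -0.36] tip t min mm [1.6 2.6 5.3 6.5 7.6 9.2] rms 0.3796975670160497 tipW [ 0.5652 -0.1662  0.1569]
  e1 [ 0.329  0.944 -0.   ] e2 [-0.723  0.252 -0.643]
wrist n 192 offset mm along e1(side),e2(updown) [ 0.4 -0.2] tilt deg [-0.41 -0.06] tip t min mm [0.4 1.  1.2 1.4 1.7 2.4] rms 0.17023296043691177 tipW [ 0.5651 -0.1671  0.1571]
  e1 [ 0.329  0.944 -0.   ] e2 [-0.723  0.252 -0.643][ WARN:0@3.446] global loadsave.cpp:275 findDecoder imread_('pics/scene_12.67.png'): can't open/read file: check file path/integrity
Traceback (most recent call last):
TypeError: 'NoneType' object is not subscriptable
```

```bash
ls -t pics|head -4
```

```text
wrist_12.78.png
top_12.72.png
scene_12.68.png
c4.png
```

step_arm(steps=[[255,[0,0,0],[0,0,0]],[255,[0,0,0],[0,0,0]],[255,[0,0,0],[0,0,0]],[255,[0,0,0],[0,0,0]],[255,[0,0,0],[0,0,0]]])

```text
time_s: 13.45
tool_pos: [0.5006, -0.1454, 0.2391]
orientation: [-179.8, -39.9, -19.3]
wrist_force: [-0.5, 0.1, -1.5]
opening: 0.0204
```

```bash
python3 - <<'E'
from mv import *
from pm import *
st(); print(np.round(robot.get_obs()['qvel'],2))
for c in ['scene','wrist']:
    shot(c); meas(c); W,_=cloud(c)
    print('fit',fit(W,[.5763,-.0867,-.335])[0][:3]); 
    try: print('bar',bar(W,(.6025,-.011))[0])
    except Exception as e: print(e)
im=np.load('scene.npz')['im'][:,:,::-1]
cv2.imwrite('pics/c6.png',cv2.resize(im[130:340,130:320],None,fx=2.8,fy=2.8,interpolation=cv2.INTER_CUBIC))
E
```

```text
13.45 [ 0.5006 -0.1454  0.2391] [-179.85  -39.91  -19.31] q [  34.9   -2.7  -28.6  135.5   43.1   10.5 -143.5] F [-0.5  0.1 -1.5] 0.0204
[ 0.05  0.02 -0.02 -0.03  0.04 -0.01 -0.1 ]
scene n 129 offset mm along e1(side),e2(updown) [-0.4 -0.3] tilt deg [0.37 0.67] tip t min mm [0.2 0.6 1.3 1.8 2.6 2.7] rms 1.1286517490295556 tipW [ 0.5649 -0.1678  0.1572]
  e1 [ 0.329  0.944 -0.   ] e2 [-0.723  0.252 -0.643]
fit [ 0.57623633 -0.08645965 -0.33631066]
bar 25.89489121909168
wrist n 193 offset mm along e1(side),e2(updown) [0.2 0.5] tilt deg [-0.41 -0.24] tip t min mm [-0.3 -0.3  0.2  1.4  1.5  1.7] rms 0.16981352934643373 tipW [ 0.5646 -0.1671  0.1567]
  e1 [ 0.329  0.944 -0.   ] e2 [-0.723  0.252 -0.643]
fit [ 0.57663736 -0.08618359 -0.34150264]
bar 25.852132974967247
```

View pics/c6.png

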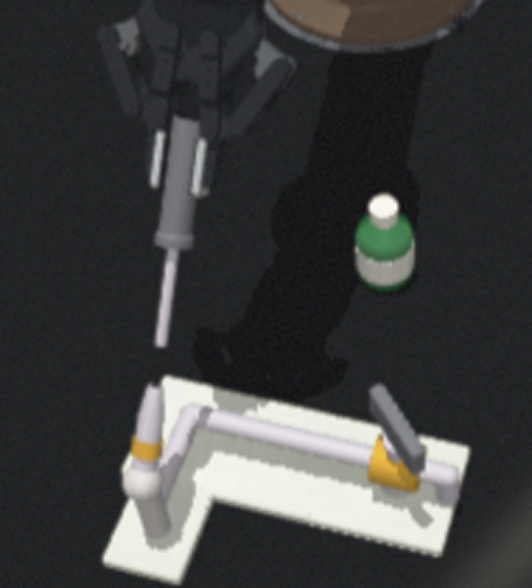

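The probe stem, ending at crop (162,343), lies in line with the nozzle mouth at (152,388). The arm is steady and the tap bar is still at 25.9°, so I hand in.

```bash
python3 - <<'E'
from plant import robot
print(robot.job_done())
E
```

```text
the job is handed in; nothing more can be done
None
```

The tap is half open and the probe is held still in the jet; I handed the job in at about 13.6 s of the 51 s allowed.

- **Tap:** I gripped the T handle, turned it from about 14° to about 45° and let it go. Afterwards its bar read 25.9° from two cameras against a station yaw of -19.2°, so about 45° open. The top camera read 25.2°, about 0.7° less.
- **Probe:** I drew it straight up out of the small stand and tilted it 40° in line with the nozzle. In the last checks its tip was within about 0.6 mm of the jet point and its axis within about 0.8° of the nozzle's.
- **Disagreements:** Before the last check the top camera showed the tip about 1.3 mm to one side, which matches that camera's 2 mm offset elsewhere. The last wrist-camera fit of the station differed by 0.4° in yaw from the earlier ones.
- **Rest of the scene:** The stirrer, bottle, carton and yellow look-alike looked undisturbed in the pictures. Forces at the wrist stayed at a few newtons.

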